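# Close the label printer after a roll change and feed a label

### The arm

A 6-joint arm with a two-finger parallel gripper is mounted at the origin on the work surface. World frame = base frame: x ahead of the robot, y to its left, z up, the work surface at z = 0. Lengths are in m, angles in degrees, forces in N, time in s.
With the tool pointing down it reaches from about 0.35 to 0.875 m from the base axis. Payload 4.2 kg.
Tool frame: the origin (TCP) lies on the front face of the gripper's body, between the roots of the fingers; the fingertips stand 70 mm ahead of it and the grasp point (between the pads) lies 51 mm ahead of it; z points along the fingers, y is the line along which they close (so a half turn about z gives the same grasp; the last joint's range is limited). The gripper opens to 87 mm and grips with 3 to 60 N. Pads are 19 mm wide; open, the fingers measure 117 mm over their backs; the gripper's body (75 mm by 190 mm) begins 51 mm behind the grasp point.
Start: joints at [89.76, 22.042, 0.453, 0, -68.411, -14.817], TCP at [0.162, 0.604, 0.292] pointing down, gripper open.
Joint ranges: [-179.83, 179.83], [-69.29, 118.12], [-61.27, 80.66], [-181.25, 117.63], [-171.15, -9.14], [-177.46, 177.46]. Speed limits (degrees/s): [159.86, 159.86, 180, 180, 180, 180].

### API

Orientations are given as a 3x3 rotation matrix whose columns are the frame's x, y, z axes.
In Python, from station import r gives the robot as it stands.
- The arm moves only by the shell command python3 -m pendant 'ROWS' [OPENING]. ROWS is JSON, a list of rows, each a list of 2 entries, a list of its own where there are three numbers: the shift along the tool's x, y, z in mm, then the turn, a rotation vector about the tool's x, y, z in rad. A call has 1 to 10 rows; each row is the pose to reach, as a shift and turn from the pose commanded when the call began, along the tool's axes at that moment; what a row does not reach only later rows make up. A row lasts 1/10 s, in which the tool goes at most 50 mm and 8.59 degrees, less where a joint would pass 70% of its speed; a pose out of reach is approached as far as the arm can. A call with a gripper value outside its range is refused whole. OPENING is the opening, from 0 (shut) to 1 (fully open), set as the call begins (- or left out, the last holds). The fingers move at their own pace and stop on an object; the grip force is fixed at half the most. Time passes only in rows, so rows that repeat a pose let the fingers close. It gives the time, the measured TCP pose, the force, the opening and the grip force at its end, in the units of the state.
- r.sense(): the state, without advancing time (a new reading comes with each control period).
- r.capture(name): name is "scene" or "top" or "wrist"; returns a dict with "frame" (420x560x3 uint8, red, green, blue), "vertical_fov" (degrees; the focal length in pixels is half the picture's height over the tangent of half this angle, whatever the lens; pixels are square), "cx", "cy" (the principal point, pixels), "distortion" ([k1, k2, p1, p2, k3] as OpenCV has them; the pictures are not rectified), "rvec" (rotation vector, rad) and "tvec" (3), from world to camera coordinates, as OpenCV has them. Camera axes: x right, y down, z forward; pixel columns grow to the right and rows downward; lengths in m; the calibration is good to about 2 mm. A picture is of the moment at which its call begins. There is no depth.
- r.finish_job(): hands the job in; it is judged then, once.
The state is a dict: "time_s": time; "joints": joint angles; "joint_velocities": joint speeds; "effort": joint torques, N m; "tcp_pos": TCP position; "ee_rot": TCP orientation; "wrist_force": force on the tool from outside, world axes, zero at the start; "moment": the same for the moment, N m; "gripper_width": opening from 0.0 (shut) to 1.0 (fully open); "gripper_force": force on a finger pad.
Only numpy, scipy, OpenCV 4.12 (cv2) and the standard library are available. Lean on these libraries where they do the work, as an engineer would, in place of code of your own. Each camera call takes 0.05 s, during which the arm holds its last target. There are 200 camera calls.

### The job

A fresh roll has just been put into the label printer on the desk and its cover still stands open. With your fingertips, from the outside, push the cover over and press it down until it is fully shut, then press the green feed button all the way down and let it come back up. Only push: do not pinch the cover or reach inside it, do not feed while the cover is open, do not lift, tip or shift the printer, and leave everything else on the desk where it stands.

Things in the scene. Friction and masses are not known exactly. Their poses are not given: they have to be found in the camera images.
- printer: label printer, loose on rubber feet, about 2 kg. Light grey case 230 long (own x -120 to +110), 190 wide (own y), 85 mm tall without cover. Origin on the desk under the case; own -x is its front, z up; front towards the robot, turned up to 0.4 rad. Flat ledge across the front (own x -120 to -65, top 80 mm above the desk); behind it the open bay with the white roll
- cover (a joint): angle of the printer's dark grey cover (rad): 0 fully shut (a stop), grows as it opens, 1.57 upright; starts at 1.15 to 1.6. Stiff hinge: the cover stays wherever it is left, neither falls nor springs back, and takes about 1 to 5 N near its front edge to move
- cover_hinge (a point): middle of the cover's hinge axis, at the printer's rear: 100 mm behind its origin and 86 mm above the desk; fixed to the printer, same axes (own y is the hinge line)
- cover_edge (a point): on the cover's outer face, middle of its front edge (blue line across); moves with the cover. Own x towards the hinge, y along the edge, z outward (up when shut). Shell 190 mm wide; outer face flat from here 135 mm back to the hinge, 38 mm outside the hinge axis; in front a lip slopes 28 mm on and 38 mm inward. Shut, the outer face is 124 mm above the desk
- cover_inside: black and grey moulding with the print head that lines the underside of the cover, including a rim along the inner side of the lip (188 mm wide); moves with the cover; its origin lies on the hinge axis. Fingers have no business there
- feed (a joint): travel of the feed button (m): 0 up, 0.005 fully down; spring-loaded, about 1 N to start and 4 N fully down, comes back up when released
- feed_top (a point): centre of the top of the round green feed button, 20 mm diameter, on the right of the printer's front ledge (as seen facing the printer's front from the robot), 7 mm above the ledge when up; own z up. It is 29 mm in front of the shut cover's lip
- spare_roll: spare roll of labels, a white paper ring standing on end beside the printer: 100 mm diameter, 100 mm tall, 26 mm bore; origin at the centre of its underside
- empty_core: empty cardboard core of the old roll, standing on end beside the printer: 33 mm diameter, 102 mm tall; origin at the centre of its underside
- sanitizer: hand-sanitizer bottle, 64 mm diameter, 170 mm tall; origin at the centre of its underside
- mug: blue mug, 82 mm rim, 95 mm tall, handle to its own +y; origin at the centre of its underside
- glove_box: white and blue carton of gloves, 120 x 240 x 85 mm high; origin at the centre of its underside
- mouse: black computer mouse, 105 x 58 x 34 mm; origin at the centre of its underside

How it is judged:
By the outcome, as a careful person would: the job done as asked, in the order asked, and still so for the second after the job is handed in, with the robot touching nothing.
It also fails if it takes over 48 s, if anything falls off the work surface, if the arm or the gripper's body presses on something with over 40 N, if the wrist force passes 120 N, or if a joint passes its speed limit or range.

## Working session

There is one attempt and no reset: what is moved stays moved. The work goes in short steps, Python scripts to look and compute and a shell command to move; the robot and the scene stay as the last step left them, time stands still between calls to the robot, and variables do not carry over. Pictures are saved under pics/ and viewed, at most 10 in all, crops included, and the job is handed in when it is done.

```bash
mkdir -p pics; ls
python3 - <<'E'
from station import r
import cv2,pickle
for n in("scene","top"):
    c=r.capture(n); pickle.dump(c,open(n+".pkl","wb")); cv2.imwrite(f"pics/{n}0.png",c["frame"][:,:,::-1])
    print({k:v for k,v in c.items() if k!="frame"})
print(r.sense())
E
```

```text
pics
{'vertical_fov': 50.94318156506718, 'cx': 289.03469135802607, 'cy': 209.98482826383855, 'distortion': array([-0.09189191,  0.        ,  0.        ,  0.        ,  0.        ]), 'rvec': array([ 1.85226575,  1.26754486, -0.64430865]), 'tvec': array([-0.1333608 , -0.16800104,  1.67264067])}
{'vertical_fov': 52.25568256390801, 'cx': 278.5068621409383, 'cy': 208.50690285363282, 'distortion': array([-0.11963926,  0.        ,  0.        ,  0.        ,  0.        ]), 'rvec': array([ 2.17897834, -2.03657807,  0.21803106]), 'tvec': array([-0.06348965,  0.49800847,  1.29495369])}
{'time_s': 0.1, 'joints': array([ 8.97609606e+01,  2.20880626e+01,  3.87844688e-01, -2.62172663e-02,
       -6.84116148e+01, -1.48180003e+01]), 'joint_velocities': array([ 0.09115139, -0.0814126 ,  0.06621265,  0.02781336, -0.08129873,
        0.05539483]), 'effort': array([-1.18272787e-04, -3.91687059e+01,  1.87935573e+01,  4.23188433e+00,
        1.34666057e-02, -6.84781571e-05]), 'tcp_pos': array([0.16221708, 0.60316689, 0.29125015]), 'ee_rot': array([[ 9.65623846e-01, -2.59943070e-01, -4.33618310e-04],
       [-2.59943417e-01, -9.65621881e-01, -1.95001874e-03],
       [ 8.81825303e-05,  1.99570082e-03, -9.99998005e-01]]), 'wrist_force': array([-0.40396289,  0.74195114, -0.65679518]), 'moment': array([ 0.04508992, -0.02978002,  0.02640147]), 'gripper_force': 0.0, 'gripper_width': 0.9960582289535065}
```

View pics/scene0.png

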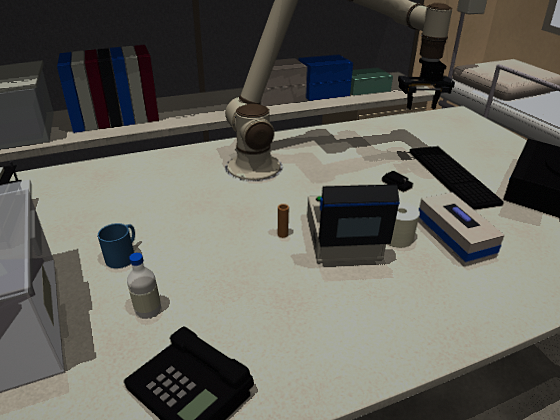

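View pics/top0.png

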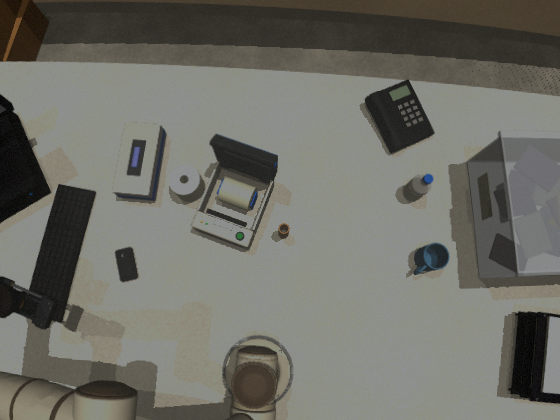

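The top view shows the printer at about (237,205), the green button at (240,236), the core at (284,231) and the spare roll at (186,182). The cover stands open along the far side, from about (212,140) to (277,160). Next I'll take enlarged crops.

```bash
cat > h.py <<'E'
import numpy as np,cv2,pickle
def ray(c,uv):
    f=c["frame"].shape[0]/2/np.tan(np.radians(c["vertical_fov"])/2)
    K=np.array([[f,0,c["cx"]],[0,f,c["cy"]],[0,0,1]])
    R=cv2.Rodrigues(np.array(c["rvec"]))[0]
    p=cv2.undistortPoints(np.array([[uv]],float),K,np.array(c["distortion"]))[0,0]
    d=R.T@np.array([p[0],p[1],1]); return -R.T@c["tvec"],d/np.linalg.norm(d)
def onz(c,uv,z):
    o,d=ray(c,uv); return o+d*(z-o[2])/d[2]
def green(c,box=None):
    h=cv2.cvtColor(c["frame"],cv2.COLOR_RGB2HSV)
    m=cv2.inRange(h,(45,90,40),(85,255,255))
    n,_,s,ce=cv2.connectedComponentsWithStats(m)
    return [(tuple(ce[i].round(1)),int(s[i,4])) for i in range(1,n) if s[i,4]>5]
E
python3 - <<'E'
from h import *
t=pickle.load(open("top.pkl","rb"));s=pickle.load(open("scene.pkl","rb"))
print(green(t),green(s))
a=cv2.resize(t["frame"][125:255,160:300],None,fx=4,fy=4,interpolation=cv2.INTER_CUBIC)
b=cv2.resize(s["frame"][170:280,290:430],None,fx=4,fy=4,interpolation=cv2.INTER_CUBIC)
g=lambda x:cv2.convertScaleAbs(x,alpha=1.8)[:,:,::-1]
cv2.imwrite("pics/topc.png",g(a));cv2.imwrite("pics/scc.png",g(b))
E
```

```text
[((np.float64(239.5), np.float64(235.5)), 32)] [((np.float64(372.8), np.float64(91.3)), 57), ((np.float64(318.8), np.float64(197.3)), 12)]
```

View pics/topc.png

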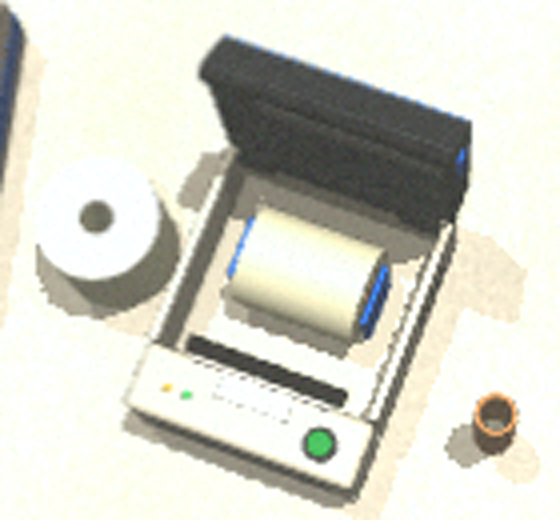

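View pics/scc.png

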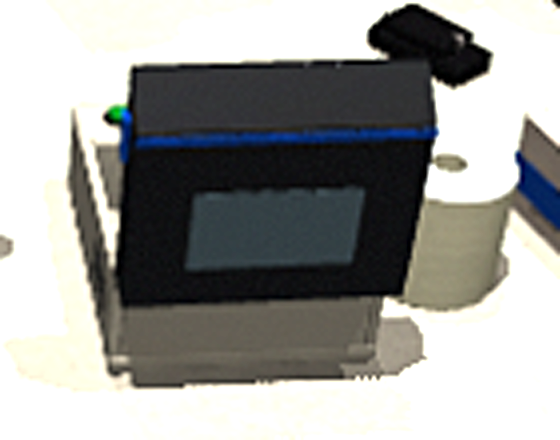

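The crops show the ledge front corners at (130,400) and (358,490) in the top crop. The blue edge line runs (225,37)–(470,123) in the top crop and (133,140)–(436,131) in the scene crop.

Run:
```python
from h import *
t=pickle.load(open("top.pkl","rb"));s=pickle.load(open("scene.pkl","rb"))
T=lambda x,y:(160+(x+.5)/4-.5,125+(y+.5)/4-.5); S=lambda x,y:(290+(x+.5)/4-.5,170+(y+.5)/4-.5)
b=onz(t,(239.5,235.5),.087);print("btn",b)
o,d=ray(s,(318.8,197.3));print("btn scene",onz(s,(318.8,197.3),.087))
for n,p in dict(LF=(130,402),RF=(357,489),LB=(152,345),RB=(377,424)).items(): print(n,onz(t,T(*p),.08))
def tri(u,v):
    o,d=ray(t,u);q,e=ray(s,v)
    k=np.linalg.lstsq(np.c_[d,-e],q-o,rcond=None)[0]; A=o+k[0]*d;B=q+k[1]*e
    return (A+B)/2,np.linalg.norm(A-B)
L,R=tri(T(225,37),S(436,131)),tri(T(470,123),S(133,140));print(L,R)
for n,p,z in (("rolltop",(97,216),.1),("coretop",(495,415),.102)): print(n,onz(t,T(*p),z))
def fit(pts):return 0
a=onz(t,T(152,345),.08)-onz(t,T(377,424),.08); e=L[0]-R[0]
y1=np.arctan2(-a[0],a[1]);y2=np.arctan2(-e[0],e[1]); a3=onz(t,T(130,402),.08)-onz(t,T(357,489),.08);print("yaw",y1,y2,np.arctan2(-a3[0],a3[1]),"widths",np.linalg.norm(a),np.linalg.norm(e))
```

```text
btn [0.40243606 0.08210985 0.087     ]
btn scene [0.40790793 0.07523815 0.087     ]
LF [0.42528525 0.23105205 0.08      ]
RF [0.37071336 0.05149965 0.08      ]
LB [0.47090774 0.21878061 0.08      ]
RB [0.42140715 0.04027713 0.08      ]
(array([0.6739948 , 0.16293376, 0.21352429]), np.float64(0.0016159566306620894)) (array([ 0.61965795, -0.01908257,  0.21426932]), np.float64(0.003964528282591306))
rolltop [0.56562479 0.26860346 0.1       ]
coretop [ 0.43081141 -0.04895773  0.102     ]
yaw -0.2705114310134995 -0.2901051760767981 -0.29506112058952294 widths 0.18523984790312215 0.18995523911159035
```

The printer's yaw is about -0.29, its hinge is near (0.607,0.080), and the cover stands at about 1.57 rad. I'll rise and travel to a point behind the cover with the fingers shut and the tool vertical.

```bash
python3 -m pendant '[[[0,0,-50],[0,0,0]],[[0,0,-85],[0,0,0]],[[640,387,-85],[0,0,0.027]],[[640,387,-85],[0,0,0.027]],[[640,387,-85],[0,0,0.027]],[[640,387,-85],[0,0,0.027]],[[640,387,-85],[0,0,0.027]],[[640,387,-85],[0,0,0.027]],[[640,387,-85],[0,0,0.027]],[[640,387,-85],[0,0,0.027]]]' 0
python3 - <<'E'
from station import r
import numpy as np
s=r.sense();R=s["ee_rot"];p=s["tcp_pos"];print(p,R.T@(np.array([.679,.063,.375])-p)*1000,s["time_s"])
E
```

```text
time_s: 1.1
tcp_pos: [0.4399, 0.3129, 0.377]
ee_rot: [[0.958, -0.285, -0.0], [-0.285, -0.958, -0.0], [-0.0, 0.0, -1.0]]
wrist_force: [0.2, 0.8, -0.1]
gripper_width: 0.174
gripper_force: 0.0
[0.43994239 0.31291574 0.37702977] [300.45632875 171.26767826   1.97863373] 1.1
```

```bash
python3 -m pendant '[[[300,171,0],[0,0,0]],[[300,171,0],[0,0,0]],[[300,171,0],[0,0,0]],[[300,171,0],[0,0,0]],[[300,171,0],[0,0,0]],[[300,171,0],[0,0,0]],[[300,171,0],[0,0,0]],[[300,171,0],[0,0,0]],[[300,171,0],[0,0,0]]]'
python3 - <<'E'
from station import r
import cv2
for n in("scene","wrist"):
    c=r.capture(n);f=c["frame"]
    if n=="scene": f=cv2.resize(f[60:260,260:460],None,fx=2.8,fy=2.8)
    cv2.imwrite(f"pics/{n}1.png",cv2.convertScaleAbs(f,alpha=1.6)[:,:,::-1])
E
```

```text
time_s: 2.0
tcp_pos: [0.6781, 0.0641, 0.3755]
ee_rot: [[0.958, -0.288, -0.003], [-0.288, -0.958, -0.0], [-0.003, 0.001, -1.0]]
wrist_force: [-0.6, 0.1, 0.1]
gripper_width: 0.005
gripper_force: 0.0
```

View pics/scene1.png

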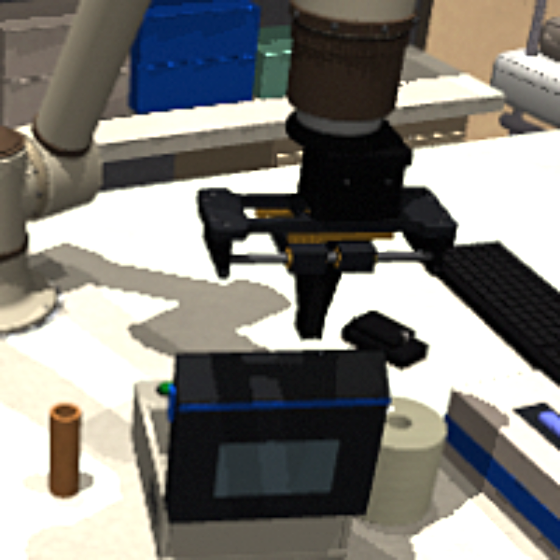

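View pics/wrist1.png

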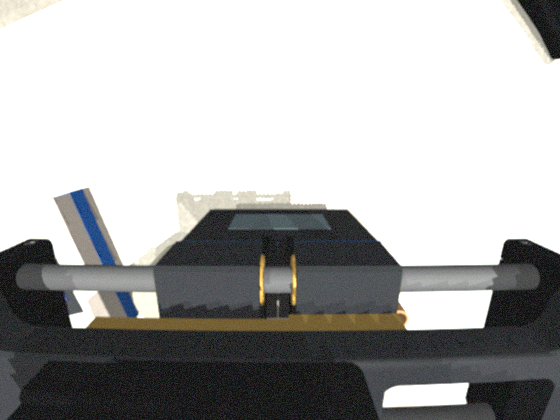

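The scene picture shows the shut fingers above and behind the cover. In the wrist view they are centred on its width, with the cover spanning columns 160–400 and the blue line at row 241. I'll check the edge position from this view.

Run:
```python
from h import *
from station import r
c=r.capture("wrist"); pickle.dump(c,open("w.pkl","wb"))
for z in(.214,.221):
    for uv in((200,241),(280,241),(365,241)): print(z,onz(c,uv,z))
print("cam",ray(c,(280,210))[0], "base row", onz(c,(280,210),.09))
```

```text
0.214 [0.67111865 0.14287166 0.214     ]
0.214 [0.64972485 0.07041864 0.214     ]
0.214 [ 0.62670343 -0.00653874  0.214     ]
0.221 [0.67322654 0.14014713 0.221     ]
0.221 [0.65241881 0.06967891 0.221     ]
0.221 [ 0.63002805 -0.00517027  0.221     ]
cam [0.7480648  0.04341571 0.46952693] base row [0.64514389 0.07080199 0.09      ]
```

The edge is confirmed at about (0.650,0.070). Next I'll lower the tool behind the cover and creep up to the face.

```bash
python3 -m pendant '[[[0,0,40],[0,0,0]],[[0,0,80],[0,0,0]],[[0,0,105],[0,0,0]],[[0,0,105],[0,0,0]],[[-5,0,105],[0,0,0]],[[-10,0,105],[0,0,0]],[[-15,0,105],[0,0,0]],[[-18,0,105],[0,0,0]],[[-20,0,105],[0,0,0]],[[-20,0,105],[0,0,0]]]'
```

```text
time_s: 3.15
tcp_pos: [0.6594, 0.0708, 0.2738]
ee_rot: [[0.958, -0.285, 0.004], [-0.285, -0.958, 0.0], [0.004, -0.002, -1.0]]
wrist_force: [2.6, -1.2, 1.9]
gripper_width: 0.004
gripper_force: 1.3
```

Contact is made at about 2.6 N. I'll sweep the cover along its arc.

```bash
python3 -m pendant '[[[-8,0,-2],[0,0,0]],[[-20,0,-5],[0,0,0]],[[-32,0,-6],[0,0,0]],[[-44,0,-6],[0,0,0]],[[-56,0,-4],[0,0,0]],[[-68,0,-2],[0,0,0]],[[-79,0,2],[0,0,0]],[[-90,0,6],[0,0,0]],[[-90,0,6],[0,0,0]]]'
python3 - <<'E'
from h import *
from station import r
c=r.capture("scene");f=cv2.resize(c["frame"][90:260,280:460],None,fx=3.2,fy=3.2)
cv2.imwrite("pics/scene2.png",cv2.convertScaleAbs(f,alpha=1.6)[:,:,::-1])
c=r.capture("top");pickle.dump(c,open("top2.pkl","wb"));print(green(c),r.sense()["wrist_force"])
E
```

```text
time_s: 4.05
tcp_pos: [0.5702, 0.097, 0.266]
ee_rot: [[0.959, -0.285, -0.003], [-0.285, -0.959, 0.0], [-0.003, 0.001, -1.0]]
wrist_force: [-0.3, -0.0, 0.0]
gripper_width: 0.004
gripper_force: 0.2
[((np.float64(239.5), np.float64(235.5)), 32)] [ 0.39568814 -0.06424445  1.01698696]
```

View pics/scene2.png

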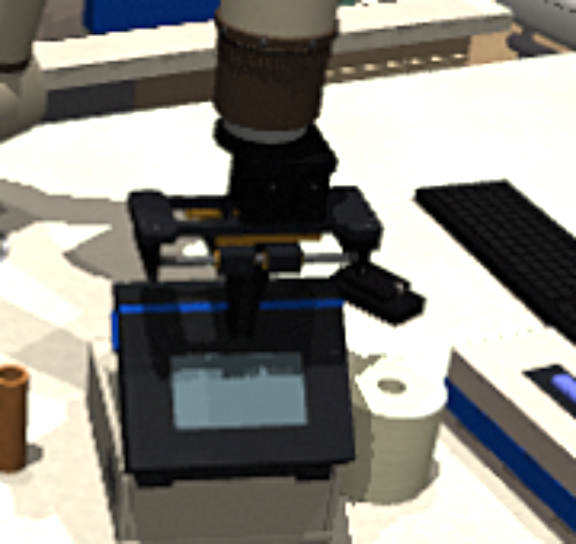

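The cover is about half closed, the finger rests on the outer face just below the blue line, and the printer hasn't moved. I'll continue the arc.

```bash
python3 -m pendant '[[[-11,0,6],[0,0,0]],[[-21,0,12],[0,0,0]],[[-30,0,20],[0,0,0]],[[-38,0,29],[0,0,0]],[[-46,0,38],[0,0,0]],[[-52,0,48],[0,0,0]],[[-58,0,59],[0,0,0]],[[-62,0,68],[0,0,0]],[[-62,0,70],[0,0,0]],[[-62,0,70],[0,0,0]]]'
```

```text
time_s: 5.15
tcp_pos: [0.5126, 0.1142, 0.1954]
ee_rot: [[0.958, -0.286, -0.002], [-0.286, -0.958, -0.001], [-0.001, 0.001, -1.0]]
wrist_force: [0.5, 0.7, -0.8]
gripper_width: 0.004
gripper_force: 0.0
```

```bash
python3 -m pendant '[[[0,0,1],[0,0,0]],[[0,0,2],[0,0,0]],[[0,0,3],[0,0,0]],[[0,0,3],[0,0,0]]]'
```

```text
time_s: 5.55
tcp_pos: [0.5132, 0.1143, 0.1941]
ee_rot: [[0.958, -0.286, 0.001], [-0.286, -0.958, 0.0], [0.001, -0.0, -1.0]]
wrist_force: [-3.0, 0.2, 4.8]
gripper_width: 0.01
gripper_force: 2.2
```

```bash
python3 -m pendant '[[[0,0,1],[0,0,0]],[[0,0,2],[0,0,0]],[[0,0,3],[0,0,0]],[[0,0,3],[0,0,0]],[[0,0,3],[0,0,0]]]'
```

```text
time_s: 6.05
tcp_pos: [0.5131, 0.1143, 0.194]
ee_rot: [[0.959, -0.285, 0.002], [-0.285, -0.959, -0.0], [0.002, -0.001, -1.0]]
wrist_force: [-8.9, 1.3, 19.2]
gripper_width: 0.004
gripper_force: 9.9
```

The cover is against its stop, with no further travel at 19 N. I'll lift off and move above the button.

```bash
python3 -m pendant '[[[0,0,-15],[0,0,0]],[[0,0,-50],[0,0,0]],[[-40,25,-70],[0,0,0]],[[-80,50,-70],[0,0,0]],[[-96,63,-70],[0,0,0]],[[-96,63,-70],[0,0,0]],[[-96,63,-70],[0,0,0]],[[-96,63,-70],[0,0,0]]]'
python3 - <<'E'
from h import *
from station import r
print(r.sense()["wrist_force"])
for n in("wrist","scene"):
    c=r.capture(n);pickle.dump(c,open(n+"3.pkl","wb"));g=green(c);print(n,g)
    for p,a in g: print(onz(c,p,.087))
    f=c["frame"]
    if n=="scene": f=cv2.resize(f[90:260,280:460],None,fx=3.2,fy=3.2)
    cv2.imwrite(f"pics/{n}3.png",cv2.convertScaleAbs(f,alpha=1.6)[:,:,::-1])
E
```

```text
time_s: 6.85
tcp_pos: [0.4039, 0.0818, 0.2604]
ee_rot: [[0.958, -0.286, 0.001], [-0.286, -0.958, 0.0], [0.001, -0.0, -1.0]]
wrist_force: [-0.3, 0.5, -0.7]
gripper_width: 0.003
gripper_force: 0.0
[-0.33091396  0.47686087 -0.67055803]
wrist [((np.float64(277.3), np.float64(206.7)), 352), ((np.float64(164.4), np.float64(205.6)), 27)]
[0.40675062 0.0803175  0.087     ]
[0.43853072 0.18320309 0.087     ]
scene [((np.float64(372.8), np.float64(91.3)), 57)]
[-0.38142681  0.73991475  0.087     ]
```

View pics/scene3.png

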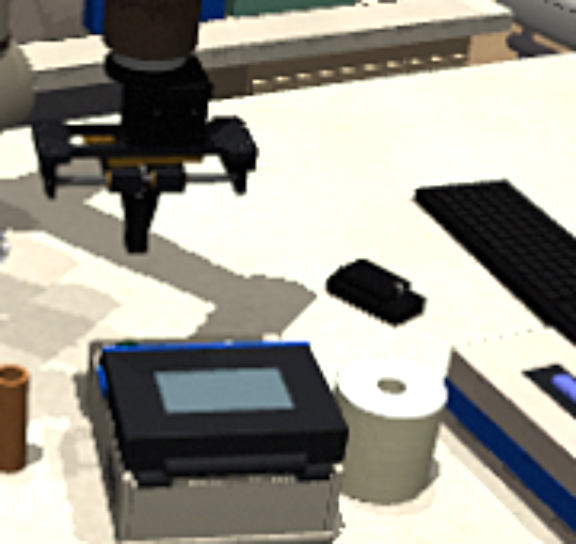

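View pics/wrist3.png

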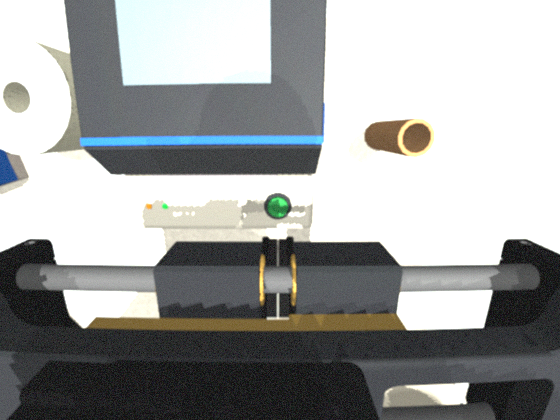

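The cover is fully shut. The button, at (277,206) in the wrist view, is about 2 mm from the tool axis. I'll lower the tool onto it.

```bash
python3 -m pendant '[[[2,0,45],[0,0,0]],[[2,0,85],[0,0,0]],[[2,0,98],[0,0,0]],[[2,0,100],[0,0,0]],[[2,0,102],[0,0,0]],[[2,0,104],[0,0,0]],[[2,0,106],[0,0,0]],[[2,0,107],[0,0,0]],[[2,0,107],[0,0,0]]]'
```

```text
time_s: 7.85
tcp_pos: [0.4057, 0.0813, 0.1541]
ee_rot: [[0.958, -0.285, 0.003], [-0.285, -0.958, 0.001], [0.002, -0.002, -1.0]]
wrist_force: [1.2, 0.0, 2.2]
gripper_width: 0.006
gripper_force: 1.3
```

```bash
python3 -m pendant '[[[0,0,1],[0,0,0]],[[0,0,2],[0,0,0]],[[0,0,3],[0,0,0]],[[0,0,4],[0,0,0]],[[0,0,4],[0,0,0]],[[0,0,4],[0,0,0]]]'
```

```text
time_s: 8.45
tcp_pos: [0.4058, 0.0814, 0.1517]
ee_rot: [[0.959, -0.284, 0.003], [-0.284, -0.959, 0.001], [0.002, -0.001, -1.0]]
wrist_force: [-4.3, 0.0, 21.5]
gripper_width: 0.01
gripper_force: 10.8
```

The button has bottomed out: the tip is at 81.7 mm and the force is well over 4 N. I'll release it and retreat.

```bash
python3 -m pendant '[[[0,0,-4],[0,0,0]],[[0,0,-12],[0,0,0]],[[0,0,-50],[0,0,0]],[[0,0,-100],[0,0,0]],[[-50,0,-120],[0,0,0]],[[-50,0,-120],[0,0,0]],[[-50,0,-120],[0,0,0]],[[-50,0,-120],[0,0,0]]]'
python3 - <<'E'
from h import *
from station import r
w=r.capture("wrist");g=green(w);print(g)
for p,a in g: print(onz(w,p,.087))
c=r.capture("scene");f=cv2.resize(c["frame"][90:260,280:460],None,fx=3.2,fy=3.2)
d=cv2.absdiff(c["frame"],pickle.load(open("scene3.pkl","rb"))["frame"])[190:280,300:420].max(2);print("changed px printer",(d>40).sum(),d.mean())
cv2.imwrite("pics/scene4.png",cv2.convertScaleAbs(f,alpha=1.6)[:,:,::-1]);print(r.sense()["wrist_force"])
E
```

```text
time_s: 9.25
tcp_pos: [0.3565, 0.0947, 0.2684]
ee_rot: [[0.958, -0.286, -0.002], [-0.286, -0.958, -0.001], [-0.002, 0.002, -1.0]]
wrist_force: [0.0, 0.0, -1.0]
gripper_width: 0.008
gripper_force: 0.0
[((np.float64(275.7), np.float64(153.5)), 367), ((np.float64(161.0), np.float64(153.6)), 25)]
[0.40629528 0.08035076 0.087     ]
[0.43734773 0.18329925 0.087     ]
changed px printer 338 4.80462962962963
[-0.44965275 -0.20309094 -1.03350889]
```

View pics/scene4.png

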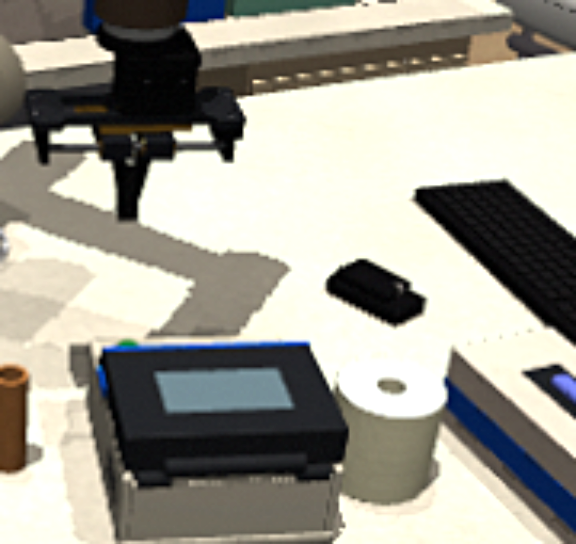

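The cover is shut, the button (near (127,345)) is back up, the arm is clear and nothing else has moved.

```bash
python3 -c "
from station import r
print(r.finish_job())"
```

```text
the job is handed in; nothing more can be done
None
```

The job is handed in: the cover was pushed fully shut from outside, then the green feed button was pressed to its stop and released, with nothing else visibly moved and about 9 s used.

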